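Shut the sleeve case and bolt its lid

TASK

Push the raised lid of the small wooden case fully shut with the fingertips, and only then push both steel slide bolts on its front rail home, away from the robot, through their staples on the lid. Grip and lift nothing, do not open the lid wider, and leave the things lying around the case where they are.

Things in the scene. Friction and masses are not known exactly. Their poses are not given: they have to be found in the camera images.
- case: Wooden case 190 mm deep (its x) by 180 mm wide (y), fixed to the worktop, placed and turned anew each time. Origin: centre of its underside; z up, x from its front (robot side) to the hinge side, y left. Its front 52 mm is a solid rail, top 64 mm above the worktop, with the two slide bolts 55 mm left and right of the middle; behind it an open compartment, walls 56 mm high.
- lid_hinge (a point): Middle of the lid's hinge line, which runs along the case's y at its far side: 95 mm behind the case's centre and 60 mm above the worktop.
- lid (a joint): Angle of the lid in rad: 0 shut (its top then level with the front rail, 64 mm above the worktop), growing as its front edge rises; it starts at 0.5 to 0.9 and can go to 1.5. Stiff friction hinge: the lid stays where it is left; about 1 to 4 N downwards near its free edge moves it.
- lid_edge (a point): Middle of the upper corner of the lid's free front edge. Plywood board, 136 mm from hinge line (at mid thickness) to free edge, 180 mm wide, 8 mm thick, bare in the middle; two steel staples, 33 mm wide, 10 mm above its face, stand 55 mm left and right of the middle, 14 mm in from the free edge.
- bolt_left (a joint): Travel of the left (+y) slide bolt in m: 0 fully drawn back towards the front of the case, 0.028 fully home through its staple on the lid (end stop). It slides along the case's x. Starts at 0 to 0.006; friction about 2 N, stays where it is left. A pushing point for it is point bolt_left_tab.
- bolt_right (a joint): Travel of the right (-y) slide bolt in m, like the left one.
- bolt_left_tab (a point): Middle of the top edge of the front face (robot side) of the left bolt's upright steel thumb tab, 91.5 mm above the worktop; moves with the bolt. The tab is 18 mm wide (y), 9 mm thick (x), 27 mm above the rail top. Push on the front face along the case's x; it is free from 8 mm above the rail up to this point.
- bolt_right_tab (a point): The same point on the right bolt's thumb tab.
- eraser: Blue and white eraser, 23 x 50 x 13 mm, loose, on the worktop in front of the case. Origin: centre of its underside. Leave it there.
- dark_block: Dark wooden block, 50 x 75 x 28 mm, loose, behind the case. Origin: centre of its underside. Leave it there.
- abrasive_roll: Red-brown roll of abrasive cloth, 52 mm across, 49 mm high, loose, standing close behind the case. Origin: centre of its underside. Leave it there.
- gouge: Carving gouge with a wooden handle, 26 x 210 x 22 mm, loose, lying behind the case to the right. Origin: about its middle, on the underside. Leave it there.

How it is judged (in metres and radians):
On the way, in this order (a step that is already met when the one before it is completed fails the run):
1. the lid is fully shut (value of joint lid below 0.04 rad), for 0.2 s.
2. both bolts are home (value of joint each of bolt_left, bolt_right above 0.024 m), for 0.2 s.
At the end, for the whole second after the job is handed in: The lid is shut (within 0.04 rad), both bolts are pushed at least 24 of their 28 mm, and no loose thing round the case has moved more than 30 mm (all of step 2 and value of joint lid below 0.04 rad and distance of each of eraser, dark_block, abrasive_roll, gouge from where it was at the start of the episode below 0.03 m); the robot touches nothing.
It fails at once if a bolt is pushed out (past 12 mm) while the lid is still up (value of joint lid above 0.12 rad and value of joint any of bolt_left, bolt_right above 0.012 m).
It fails at once if the lid is lifted wider open (past 1.1 rad) (value of joint lid above 1.1 rad).
It fails at once if a loose thing near the case is shifted more than 30 mm or lifted (distance of any of eraser, dark_block, abrasive_roll, gouge from where it was at the start of the episode above 0.03 m).
It also fails if it takes over 48 s, if anything falls off the work surface, if the arm or the gripper's body presses on something with over 40 N, if the wrist force passes 120 N, or if a joint passes its speed limit or range.

ROBOT

A 6-joint arm with a two-finger parallel gripper is mounted at the origin on a cart in front of the work surface, level with it; the furniture and walls round the work are solid. World frame = base frame: x ahead of the robot, y to its left, z up, the work surface at z = 0. Lengths are in mm, angles in rad, forces in N, time in s.
With the tool pointing down it reaches from about 300 to 775 mm from the base axis. Payload 14.6 kg.
Tool frame: the origin (TCP) lies between the finger pads; the fingertips stand 11 mm ahead of it and the grasp point (between the pads) lies 8 mm behind it; z points along the fingers, y is the direction in which the jaws open and shut (so a half turn about z gives the same grasp; the last joint's range is limited). The gripper opens to 94 mm and grips with 3 to 60 N. Pads are 16 mm wide; open, the fingers measure 119 mm over their backs; the gripper's body (75 mm by 177 mm) begins 78 mm behind the grasp point.
Start: joints at [1.199, 0.3, 1.521, -0, 1.321, -0.067], TCP at [165.054, 524.64, 216.446] pointing down, gripper open.
Joint ranges: [-3.03, 3.03], [-0.79, 2.21], [0.23, 2.52], [-1.04, 4.18], [0, 3.07], [-2.55, 2.55]. Speed limits (rad/s): [2.22, 2.22, 2.57, 3.14, 3.14, 3.14].

INTERFACE

Orientations are given as [roll, pitch, yaw] about the fixed x, y, z axes, in that order (R = Rz(yaw) Ry(pitch) Rx(roll)).
In Python, from cell import * gives the robot as it stands.
- The arm moves only by the tool arm_command, never from a script. Its argument "deltas" is a list of rows, each an object with "xyz": the shift along the world's x, y, z in m, a list of three; "turn": the turn, a rotation vector about the world's x, y, z in rad, a list of three. A call has 1 to 12 rows; each row shifts and turns the commanded pose from where the row before left it; what a row does not reach is not made up. A row lasts 1/8 s, in which the tool goes at most 62.5 mm and 10.7 degrees, less where a joint would pass 70% of its speed; a pose out of reach is approached as far as the arm can. A call with a gripper value outside its range is refused whole. "gripper" is the closure, from 0 (fully open) to 1 (shut), set as the call begins (left out, the last holds). The fingers move at their own pace and stop on an object; "force" is the grip in N (left out, the last holds). Time passes only in rows, so rows that do not move let the fingers close. It gives the time, the measured TCP pose, the force and the opening at its end, in the units of the state.
- read_state(): the state, without advancing time (a new reading comes with each control period).
- camera(name): name is "scene" or "top"; returns a dict with "color" (480x640x3 uint8, red, green, blue), "fx", "fy", "cx", "cy" (pixels), "rvec" (rotation vector, rad) and "tvec" (3), from world to camera coordinates, as OpenCV has them. Camera axes: x right, y down, z forward; pixel columns grow to the right and rows downward; lengths in mm; the calibration is good to about 2 mm. A picture is of the moment at which its call begins. There is no depth.
- sign_off(): hands the job in, once; it reports no verdict.
The state is a dict: "clock": time; "joints": joint angles; "qd": joint speeds; "effort": joint torques, N m; "eef_pos": TCP position; "eef_rot": TCP orientation; "wrist_force": force on the tool from outside, world axes, zero at the start; "moment": the same for the moment, N m; "finger_gap": finger opening in mm.
Only numpy, scipy, OpenCV 4.12 (cv2) and the standard library are available. Lean on these libraries where they do the work, as an engineer would, in place of code of your own. Each camera call takes 0.05 s, during which the arm holds its last target.

## Working session

There is one attempt and no reset: what is moved stays moved. The work goes in short steps, Python scripts to look and compute and a tool call to move; the robot and the scene stay as the last step left them, time stands still between calls to the robot, and variables do not carry over. Pictures are saved under pics/ and viewed, and the job is handed in when it is done.

Besides the shell and the picture viewer there is one more tool, called after "Request:" as name([rows], argument=value, ...), one row to a line, values as JSON. arm_command: Moves the arm, as the interface text tells. Its arguments: {"type":"object","properties":{"deltas":{"type":"array","items":{"type":"object","properties":{"xyz":{"type":"array","items":{"type":"number"}},"turn":{"type":"array","items":{"type":"number"}}}}},"gripper":{"type":"number"},"force":{"type":"number"}},"required":["deltas"]}

```bash
ls; mkdir -p pics; python3 - <<'E'
from cell import *
import cv2
s=read_state();print(s)
for n in("scene","top"):
    c=camera(n);cv2.imwrite(f"pics/{n}0.png",c["color"][:,:,::-1]);print(n,c["fx"],c["fy"],c["cx"],c["cy"],c["rvec"],c["tvec"])
E
```

```text
pics
{'clock': 0.0, 'joints': array([ 1.19935872e+00,  3.00458535e-01,  1.52157914e+00,  7.00402196e-06,
        1.32070502e+00, -6.65946251e-02]), 'qd': array([-0.00072132, -0.00089106, -0.00014057,  0.00088422,  0.00073994,
       -0.00134956]), 'effort': array([ 3.54215872e-04, -5.31813455e+01, -3.52737665e+01,  7.08123785e-02,
        2.44895130e-02, -9.20111074e-05]), 'eef_pos': array([164.98594678, 524.40810149, 215.89403987]), 'eef_rot': array([-3.14044561e+00, -8.32989332e-05,  2.83674788e+00]), 'wrist_force': array([ 0.45157954, -0.18372574, -0.02044318]), 'moment': array([-0.02674035,  0.01715484, -0.03545671]), 'finger_gap': 94.43502098621558}
scene 616.0116717819471 616.0116717819471 313.7122561502009 243.7023701247363 [ 2.16428892 -0.59953111  0.29953595] [-433.57568508  332.19072548  858.43689127]
top 604.5031316546925 604.5031316546925 313.57773468386733 240.8711052326134 [ 2.13580343 -2.17523555  0.14672828] [ 142.50526353  564.32137079 1000.25056205]
```

View pics/scene0.png

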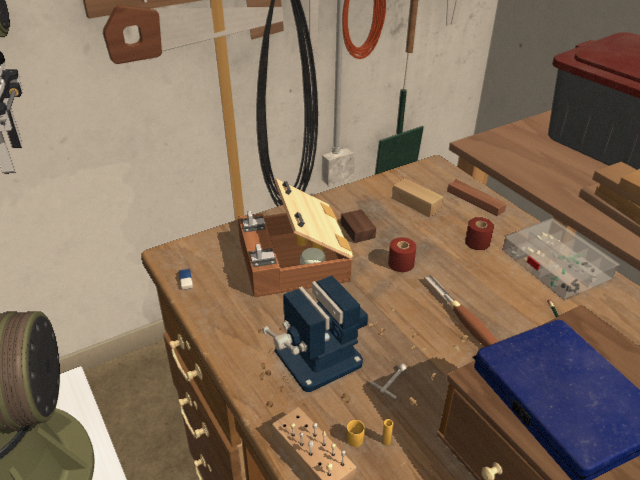

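View pics/top0.png

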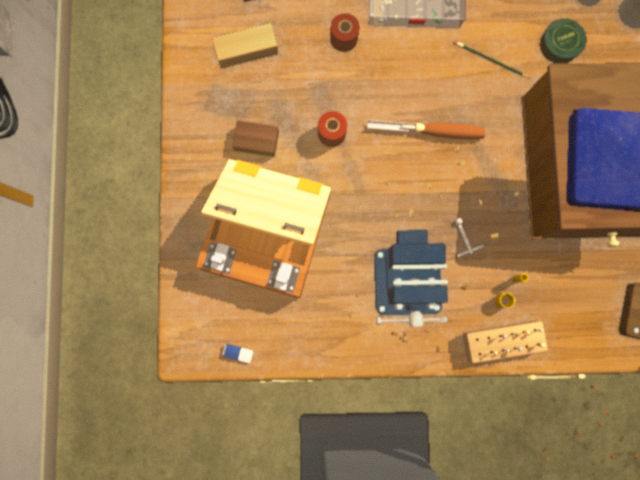

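The case is at about (265,230) in the top view and (295,240) in the scene view, with the lid up and a vise to its right. I'll enlarge both.

```bash
cat > h.py <<'E'
import numpy as np, cv2
def cam(c):
    R=cv2.Rodrigues(np.array(c["rvec"],float))[0];t=np.array(c["tvec"],float).ravel()
    K=np.array([[c["fx"],0,c["cx"]],[0,c["fy"],c["cy"]],[0,0,1]]);return K,R,t
def ray(c,p):
    K,R,t=cam(c);d=R.T@np.linalg.inv(K)@np.array([p[0],p[1],1.]);return -R.T@t,d/np.linalg.norm(d)
def onz(c,p,z):
    o,d=ray(c,p);return o+d*(z-o[2])/d[2]
def tri(c1,p1,c2,p2):
    o1,d1=ray(c1,p1);o2,d2=ray(c2,p2)
    s=np.linalg.lstsq(np.c_[d1,-d2],o2-o1,rcond=None)[0]
    a=o1+d1*s[0];b=o2+d2*s[1];return (a+b)/2,np.linalg.norm(a-b)
def proj(c,P):
    K,R,t=cam(c);q=(R@np.atleast_2d(P).T).T+t;q=q@K.T;return q[:,:2]/q[:,2:]
def crop(c,x0,y0,w,h,f,name):
    cv2.imwrite(name,cv2.resize(c["color"][y0:y0+h,x0:x0+w,::-1],None,fx=f,fy=f,interpolation=cv2.INTER_CUBIC))
E
python3 - <<'E'
from cell import *
from h import *
import pickle
c=camera("scene");t=camera("top");pickle.dump((c,t),open("c0.pkl","wb"))
crop(c,225,170,135,125,5,"pics/s1.png");crop(t,190,150,150,150,4,"pics/t1.png")
E
```

```text
(no output)
```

View pics/s1.png

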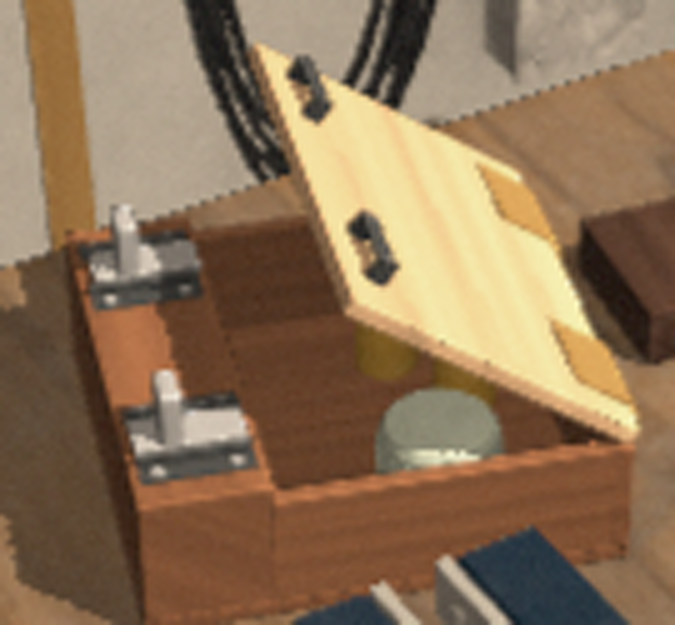

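View pics/t1.png

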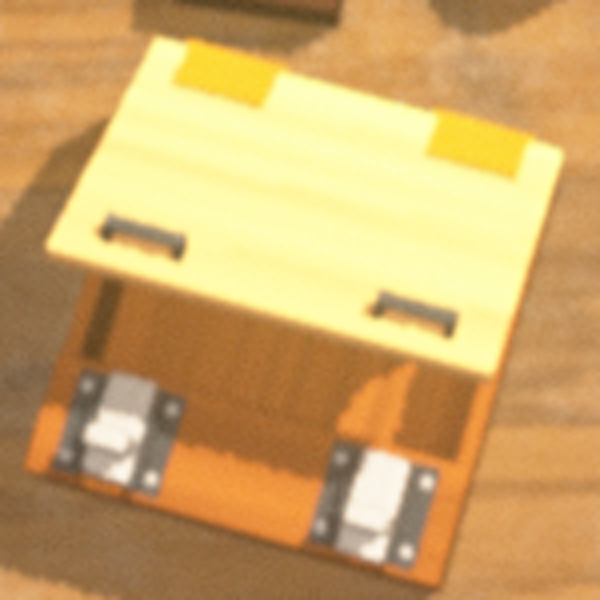

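```bash
python3 - <<'E'
from h import *
import pickle
c,t=pickle.load(open("c0.pkl","rb"))
S=lambda x,y:(225+x/5-.4,170+y/5-.4); T=lambda x,y:(190+x/4-.4,150+y/4-.4)
P={}
for n,s,p in [("FL",(72,235),(28,468)),("FR",(142,497),(440,585)),("lidFL",(255,47),(47,247)),("lidFR",(350,308),(492,375)),("hingeR",(632,437),(563,152)),
 ("tabL",(122,208),(112,437)),("tabR",(168,372),(368,527))]:
    P[n],e=tri(c,S(*s),t,T(*p));print(n,P[n].round(1),round(e,1))
for n,p in [("FL",(28,468)),("FR",(440,585))]: print(n,onz(t,T(*p),64).round(1),onz(c,S(*{"FL":(72,235),"FR":(142,497)}[n]),64).round(1))
a,b=[ (onz(t,T(*p),64)+onz(c,S(*q),64))/2 for p,q in [((28,468),(72,235)),((440,585),(142,497))]]
ydir=(a-b)/np.linalg.norm(a-b);print("w",np.linalg.norm(a-b));yaw=np.arctan2(-ydir[0],ydir[1]);print("yaw",yaw)
l=P["lidFL"]-P["lidFR"];print("lid yaw",np.arctan2(-l[0],l[1]),np.linalg.norm(l))
x=np.array([np.cos(yaw),np.sin(yaw),0]);y=np.array([-x[1],x[0],0])
o=(a+b)/2+95*x;o[2]=0;print("case",o.round(1))
for n in P: d=P[n]-o;print(n,(d@x).round(1),(d@y).round(1),d[2].round(1))
m=(P["lidFL"]+P["lidFR"])/2-o;print("angle",np.arctan2(m[2]-64,95-m@x), np.arcsin((m[2]-64)/136))
for k in (0.0,.003,.006): print(k,[proj(t,o+x*q+y*s+np.array([0,0,91.5])).round(1) for q in(-70,) for s in(55,-55)])
print([ (T(*p)) for p in((112,437),(368,527))])
# model check
pts=[o+x*i+y*j+np.array([0,0,64]) for i in(-95,) for j in(90,-90)]
print(proj(t,np.array(pts)),proj(c,np.array(pts)))
for n,p in [("eraser",(237,354))]: print(n,onz(t,p,13).round(1))
for p in [(255,138),(333,128),(400,275),(378,285),(378,250),(445,280),(412,230),(415,320)]: print(p,onz(t,p,40).round(0))
E
```

```text
FL [524.3 326.8  65.1] 1.5
FR [472.  156.9  71. ] 0.3
lidFL [602.  306.1 141.3] 0.8
lidFR [548.4 134.7 141.5] 1.8
hingeR [652.1 103.1  62.3] 3.9
tabL [531.5 287.3  99.6] 1.7
tabR [496.  184.  100.4] 3.9
FL [523.7 327.3  64. ] [525.6 327.9  64. ]
FR [472.2 157.1  64. ] [475.6 164.5  64. ]
w 174.35476018509934
yaw -0.29557892655851875
lid yaw -0.30308310283341755 179.5348047245837
case [590.1 216.5   0. ]
FL -95.1 86.3 65.1
FR -95.6 -91.5 71.0
lidFL -14.8 89.1 141.3
lidFR -16.1 -90.4 141.5
hingeR 92.3 -90.5 62.3
tabL -76.7 50.6 99.6
tabR -80.5 -58.5 100.4
angle 0.6112656308475719 0.6053661360571404
0.0 [array([[216.8, 255.1]]), array([[282.1, 273.7]])]
0.003 [array([[216.8, 255.1]]), array([[282.1, 273.7]])]
0.006 [array([[216.8, 255.1]]), array([[282.1, 273.7]])]
[(217.6, 258.85), (281.6, 281.35)]
[[194.78137228 265.56619135]
 [298.97305083 295.3294919 ]] [[238.43706947 216.04367336]
 [253.34457883 271.41043379]]
eraser [377.  266.8  13. ]
(255, 138) [750. 231.  40.]
(333, 128) [765.  94.  40.]
(400, 275) [505. -14.  40.]
(378, 285) [489.  24.  40.]
(378, 250) [549.  22.  40.]
(445, 280) [495. -90.  40.]
(412, 230) [582. -37.  40.]
(415, 320) [429. -36.  40.]
```

Request:
arm_command([
  {"xyz":[0.02,-0.015,0]},
  {"xyz":[0.035,-0.0255,0]},
  {"xyz":[0.035,-0.0255,0]},
  {"xyz":[0.04,-0.029,0]},
  {"xyz":[0.04,-0.029,0]},
  {"xyz":[0.04,-0.029,0]},
  {"xyz":[0.04,-0.029,0]},
  {"xyz":[0.04,-0.029,0]},
  {"xyz":[0.04,-0.029,0]},
  {"xyz":[0.04,-0.029,0]},
  {"xyz":[0.03,-0.022,0]},
  {"xyz":[0.019,-0.016,0]},
], gripper=1, force=20)

```text
validation failed for argument at $.de...
```

Request:
arm_command([
  {"xyz":[0,0,0]},
  {"xyz":[0,0,-0.02]},
  {"xyz":[0,0,0]},
  {"xyz":[0,0,0]},
])

```text
validation failed for argument at $.de...
```

```bash
python3 - <<'E'
from cell import *
from h import *
print(read_state())
c=camera("scene");t=camera("top")
crop(c,205,120,160,160,4,"pics/s2.png");crop(t,190,130,160,150,4,"pics/t2.png")
E
```

```text
{'clock': 0.2, 'joints': array([ 1.19940607e+00,  3.00243940e-01,  1.52138087e+00,  5.32900777e-06,
        1.32070052e+00, -6.65831347e-02]), 'qd': array([-0.00066577, -0.00183278, -0.001876  , -0.00129053,  0.00056589,
        0.00123766]), 'effort': array([-5.38848381e-04, -5.31502461e+01, -3.52563965e+01,  7.07621849e-02,
        2.34211294e-02, -7.84507051e-05]), 'eef_pos': array([164.99186433, 524.49371412, 216.09563996]), 'eef_rot': array([-3.14086194e+00, -5.38989275e-05,  2.83678419e+00]), 'wrist_force': array([-0.23450357, -0.83013437,  0.26403831]), 'moment': array([-0.00976009, -0.02758888, -0.03004112]), 'finger_gap': 93.81519054808396}
```

View pics/s2.png

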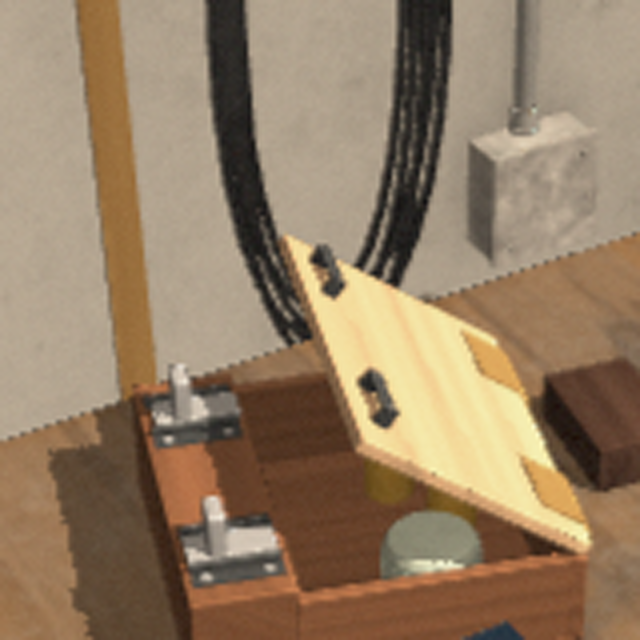

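The move was refused, so the arm hasn't moved. A "turn" entry is probably required in every row.

Request:
arm_command([
  {"xyz":[0.02,-0.015,0],"turn":[0,0,0]},
  {"xyz":[0.035,-0.0255,0],"turn":[0,0,0]},
  {"xyz":[0.035,-0.0255,0],"turn":[0,0,0]},
  {"xyz":[0.04,-0.029,0],"turn":[0,0,0]},
  {"xyz":[0.04,-0.029,0],"turn":[0,0,0]},
  {"xyz":[0.04,-0.029,0],"turn":[0,0,0]},
  {"xyz":[0.04,-0.029,0],"turn":[0,0,0]},
  {"xyz":[0.04,-0.029,0],"turn":[0,0,0]},
  {"xyz":[0.04,-0.029,0],"turn":[0,0,0]},
  {"xyz":[0.04,-0.029,0],"turn":[0,0,0]},
  {"xyz":[0.03,-0.022,0],"turn":[0,0,0]},
  {"xyz":[0.019,-0.016,0],"turn":[0,0,0]},
], gripper=1, force=20)

```text
clock: 1.8
eef_pos: [585.2, 216.3, 216.0]
eef_rot: [-3.141, -0.0, 2.836]
wrist_force: [0.4, 0.3, 0.5]
finger_gap: 0.5
```

Request:
arm_command([
  {"xyz":[0,0,-0.025],"turn":[0,0,0]},
  {"xyz":[0,0,-0.025],"turn":[0,0,0]},
  {"xyz":[0,0,0],"turn":[0,0,0]},
])

```text
clock: 2.17
eef_pos: [583.3, 217.4, 164.7]
eef_rot: [-3.14, -0.003, 2.837]
wrist_force: [-0.4, 0.1, 0.5]
finger_gap: 0.6
```

```bash
python3 - <<'E'
from cell import *
from h import *
s=read_state();print(s["eef_pos"],s["wrist_force"])
c=camera("scene")
crop(c,205,120,160,160,4,"pics/s3.png")
E
```

```text
[583.32005409 217.35080863 164.71760651] [-0.36777343  0.11507485  0.47541062]
```

View pics/s3.png

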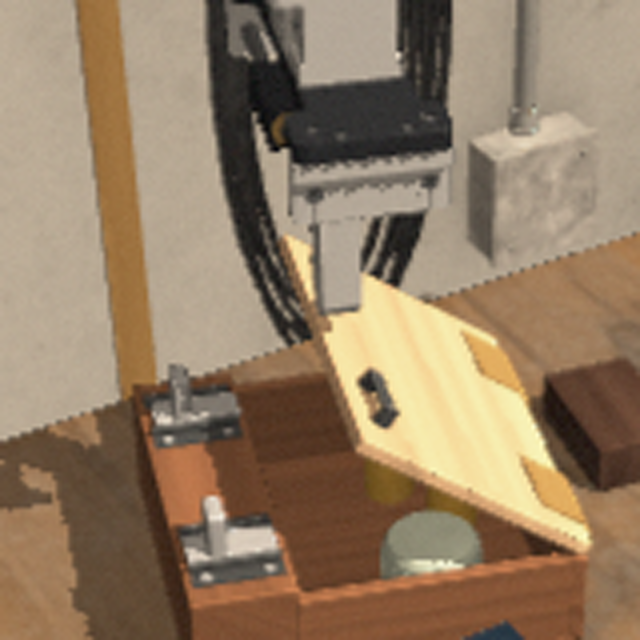

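The fingertips are over the middle of the lid's free edge, clear of the staples. I'll press down along its arc.

Request:
arm_command([
  {"xyz":[0,0,-0.01],"turn":[0,0,0]},
  {"xyz":[-0.0029,0.0009,-0.01],"turn":[0,0,0]},
  {"xyz":[-0.0048,0.0015,-0.01],"turn":[0,0,0]},
  {"xyz":[-0.0048,0.0015,-0.01],"turn":[0,0,0]},
  {"xyz":[-0.0038,0.0012,-0.01],"turn":[0,0,0]},
  {"xyz":[-0.0029,0.0009,-0.01],"turn":[0,0,0]},
])

```text
clock: 2.98
eef_pos: [564.5, 223.8, 105.8]
eef_rot: [-3.141, -0.0, 2.837]
wrist_force: [-0.2, 0.8, 2.0]
finger_gap: 0.6
```

Request:
arm_command([
  {"xyz":[-0.0019,0.0006,-0.01],"turn":[0,0,0]},
  {"xyz":[-0.0014,0.0004,-0.008],"turn":[0,0,0]},
  {"xyz":[0,0,0],"turn":[0,0,0]},
])

```text
clock: 3.35
eef_pos: [561.3, 224.5, 87.7]
eef_rot: [-3.141, -0.001, 2.837]
wrist_force: [-0.7, 0.3, 0.0]
finger_gap: 0.4
```

Request:
arm_command([
  {"xyz":[0,0,-0.004],"turn":[0,0,0]},
  {"xyz":[0,0,-0.004],"turn":[0,0,0]},
  {"xyz":[0,0,-0.002],"turn":[0,0,0]},
  {"xyz":[0,0,0],"turn":[0,0,0]},
])

```text
clock: 3.85
eef_pos: [561.5, 224.6, 78.3]
eef_rot: [-3.141, -0.0, 2.837]
wrist_force: [0.1, 0.5, -0.7]
finger_gap: 0.6
```

```bash
python3 - <<'E'
from cell import *
from h import *
s=read_state();print(s["eef_pos"],s["wrist_force"])
c=camera("scene")
crop(c,205,140,160,150,4,"pics/s4.png")
E
```

```text
[561.54241106 224.58392044  78.2964747 ] [ 0.10197873  0.45222458 -0.65397991]
```

View pics/s4.png

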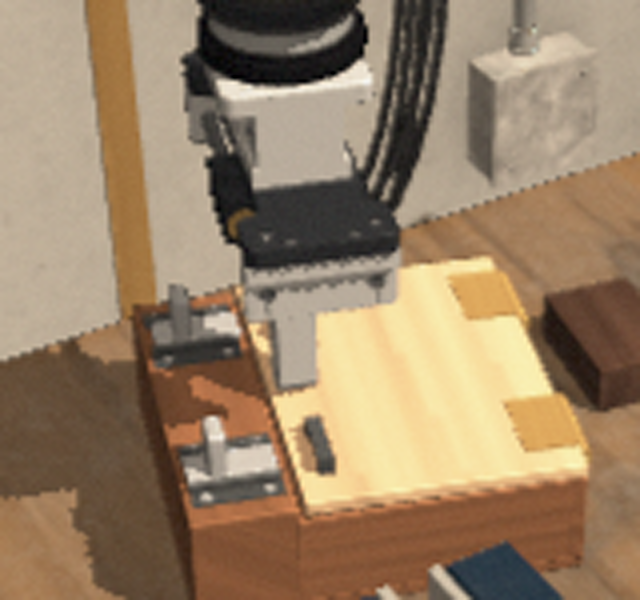

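Request:
arm_command([
  {"xyz":[0,0,-0.0015],"turn":[0,0,0]},
  {"xyz":[0,0,-0.0015],"turn":[0,0,0]},
  {"xyz":[0,0,0],"turn":[0,0,0]},
])

```text
clock: 4.28
eef_pos: [561.5, 224.6, 75.3]
eef_rot: [-3.141, -0.0, 2.837]
wrist_force: [-0.0, 0.2, 1.4]
finger_gap: 0.6
```

Request:
arm_command([
  {"xyz":[0,0,-0.001],"turn":[0,0,0]},
  {"xyz":[0,0,0],"turn":[0,0,0]},
])

```text
clock: 4.53
eef_pos: [561.6, 224.7, 75.2]
eef_rot: [3.141, 0.0, 2.837]
wrist_force: [-4.3, -1.9, 8.3]
finger_gap: 0.7
```

The lid is shut: the fingertips stopped hard at z≈64 mm with 8 N. Next I'll rise, back off to in front of the rail and open the fingers. Opened fully, they line up with both tabs.

Request:
arm_command([
  {"xyz":[0,0,0.02],"turn":[0,0,0]},
  {"xyz":[0,0,0.035],"turn":[0,0,0]},
  {"xyz":[-0.018,0.0055,0],"turn":[0,0,0]},
  {"xyz":[-0.025,0.0075,0],"turn":[0,0,0]},
  {"xyz":[-0.025,0.0075,0],"turn":[0,0,0]},
  {"xyz":[-0.005,0.0015,0],"turn":[0,0,0]},
  {"xyz":[0,0,0],"turn":[0,0,0]},
])

```text
clock: 5.4
eef_pos: [489.0, 246.7, 129.6]
eef_rot: [3.141, 0.0, 2.837]
wrist_force: [-0.2, 0.1, -0.4]
finger_gap: 0.2
```

Request:
arm_command([
  {"xyz":[0,0,0],"turn":[0,0,0]},
  {"xyz":[0,0,0],"turn":[0,0,0]},
  {"xyz":[0,0,0],"turn":[0,0,0]},
  {"xyz":[0,0,0],"turn":[0,0,0]},
  {"xyz":[0,0,0],"turn":[0,0,0]},
  {"xyz":[0,0,0],"turn":[0,0,0]},
], gripper=0)

```text
clock: 6.15
eef_pos: [488.6, 246.6, 129.5]
eef_rot: [3.142, 0.0, 2.837]
wrist_force: [-0.2, -1.3, 0.5]
finger_gap: 56.9
```

```bash
python3 - <<'E'
from cell import *
from h import *
s=read_state();print(s["eef_pos"],s["wrist_force"])
c=camera("scene");t=camera("top")
crop(c,205,140,160,150,4,"pics/s5.png");crop(t,190,130,160,170,3,"pics/t5.png")
E
```

```text
[488.56623812 246.6370815  129.46108696] [-0.18911478 -1.27374924  0.54676766]
```

View pics/s5.png

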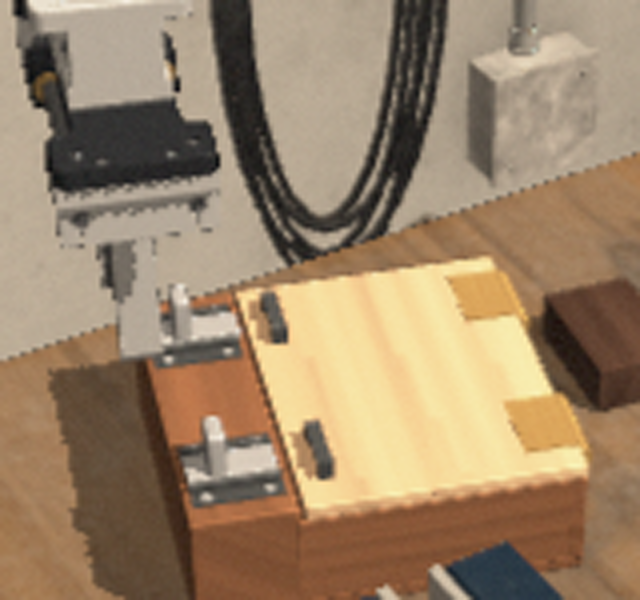

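View pics/t5.png

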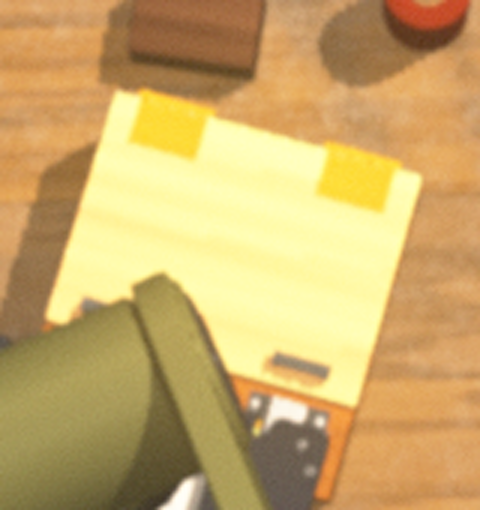

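The lid lies flush and shut. I'll let the fingers open fully, then lower in front of the tabs.

Request:
arm_command([
  {"xyz":[0,0,0],"turn":[0,0,0]},
  {"xyz":[0,0,0],"turn":[0,0,0]},
  {"xyz":[0,0,0],"turn":[0,0,0]},
  {"xyz":[0,0,-0.014],"turn":[0,0,0]},
  {"xyz":[0,0,-0.014],"turn":[0,0,0]},
  {"xyz":[0,0,-0.014],"turn":[0,0,0]},
  {"xyz":[0,0,0],"turn":[0,0,0]},
])

```text
clock: 7.12
eef_pos: [487.9, 246.4, 85.9]
eef_rot: [-3.14, -0.002, 2.837]
wrist_force: [0.7, 0.5, 0.1]
finger_gap: 93.9
```

```bash
python3 - <<'E'
from cell import *
from h import *
s=read_state();print(s["eef_pos"],s["wrist_force"],s["finger_gap"])
c=camera("scene")
crop(c,205,140,160,150,5,"pics/s6.png")
E
```

```text
[487.9447954  246.36742335  85.93036901] [0.74794434 0.47425134 0.14364271] 93.86972702949284
```

View pics/s6.png

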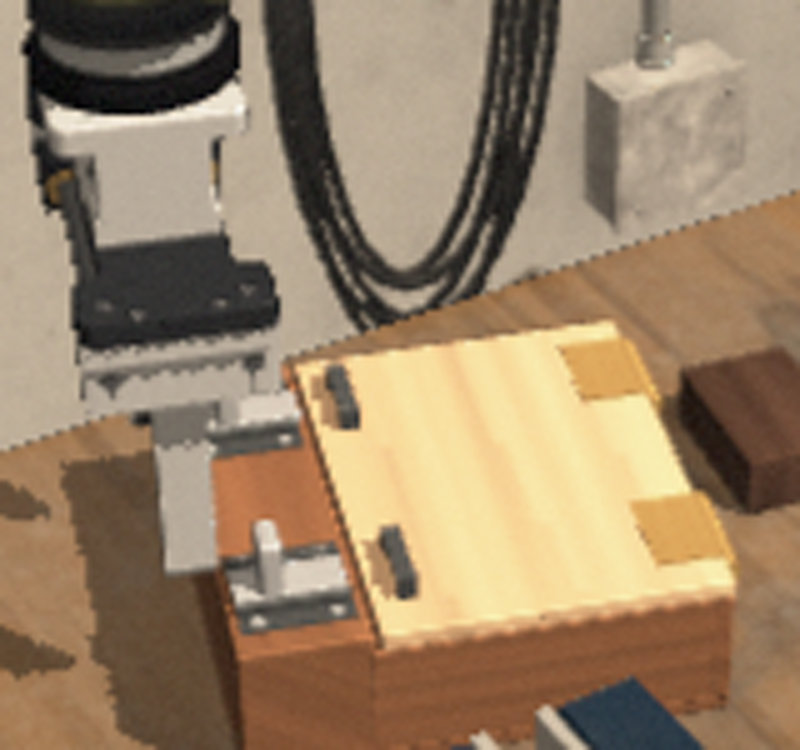

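Request:
arm_command([
  {"xyz":[0.0048,-0.0015,0],"turn":[0,0,0]},
  {"xyz":[0.0048,-0.0015,0],"turn":[0,0,0]},
  {"xyz":[0.0048,-0.0015,0],"turn":[0,0,0]},
  {"xyz":[0.0048,-0.0015,0],"turn":[0,0,0]},
  {"xyz":[0,0,0],"turn":[0,0,0]},
])

```text
clock: 7.8
eef_pos: [508.1, 240.5, 87.4]
eef_rot: [3.142, 0.0, 2.837]
wrist_force: [0.3, 0.3, -0.2]
finger_gap: 94.0
```

Request:
arm_command([
  {"xyz":[0.0048,-0.0015,0],"turn":[0,0,0]},
  {"xyz":[0.0048,-0.0015,0],"turn":[0,0,0]},
  {"xyz":[0,0,0],"turn":[0,0,0]},
])

```text
clock: 8.18
eef_pos: [517.8, 237.4, 87.4]
eef_rot: [3.142, 0.001, 2.837]
wrist_force: [0.5, 0.6, -0.3]
finger_gap: 93.8
```

```bash
python3 - <<'E'
from cell import *
from h import *
s=read_state();print(s["eef_pos"],s["wrist_force"],s["moment"])
c=camera("scene")
crop(c,205,140,160,150,5,"pics/s7.png")
E
```

```text
[517.84504121 237.44203286  87.38280033] [ 0.54367868  0.57797444 -0.25835764] [-0.04151818 -0.01238476 -0.01557273]
```

View pics/s7.png

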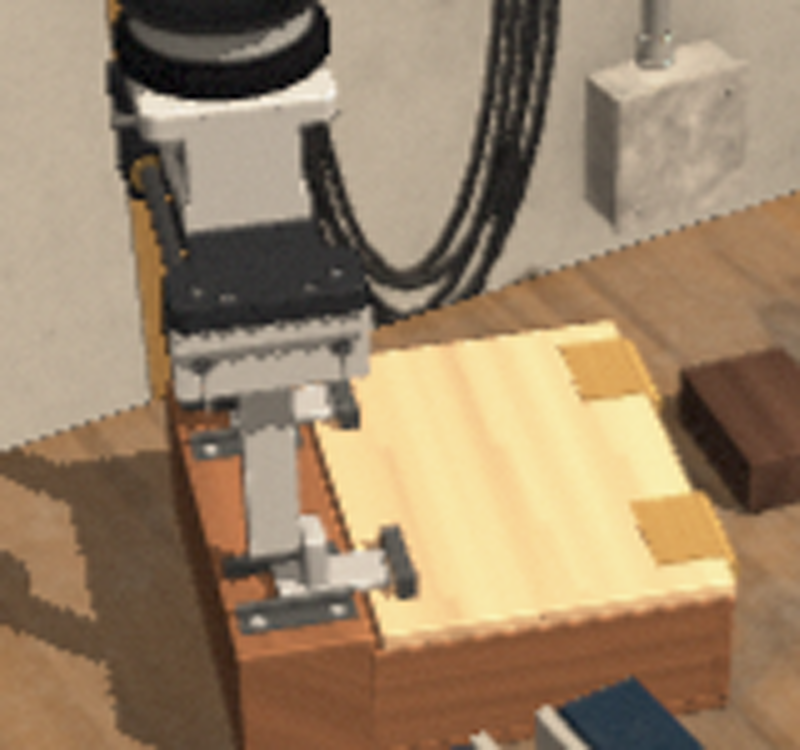

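The bolts are entering the staples on both sides, so I'll push on to the stop.

Request:
arm_command([
  {"xyz":[0.0038,-0.0012,0],"turn":[0,0,0]},
  {"xyz":[0.0038,-0.0012,0],"turn":[0,0,0]},
  {"xyz":[0,0,0],"turn":[0,0,0]},
])

```text
clock: 8.6
eef_pos: [525.3, 235.1, 87.4]
eef_rot: [3.141, 0.0, 2.837]
wrist_force: [-0.8, 1.5, 0.8]
finger_gap: 93.8
```

Request:
arm_command([
  {"xyz":[0.0029,-0.0009,0],"turn":[0,0,0]},
  {"xyz":[0,0,0],"turn":[0,0,0]},
])

```text
clock: 8.85
eef_pos: [527.8, 234.4, 87.4]
eef_rot: [-3.141, -0.001, 2.837]
wrist_force: [-4.3, 1.7, 2.6]
finger_gap: 94.0
```

Request:
arm_command([
  {"xyz":[0.0019,-0.0006,0],"turn":[0,0,0]},
  {"xyz":[0,0,0],"turn":[0,0,0]},
])

```text
clock: 9.1
eef_pos: [528.2, 234.3, 87.4]
eef_rot: [-3.14, -0.004, 2.838]
wrist_force: [-16.5, 4.4, 7.2]
finger_gap: 93.9
```

```bash
python3 - <<'E'
from cell import *
from h import *
s=read_state();print(s["eef_pos"],s["eef_rot"],s["wrist_force"],s["moment"])
c=camera("scene")
crop(c,205,140,160,150,5,"pics/s8.png")
E
```

```text
[528.2406525  234.26029201  87.37638939] [-3.14048472 -0.00358047  2.83825021] [-16.53421674   4.40308412   7.24419114] [1.02148071 2.84993992 0.85976102]
```

View pics/s8.png

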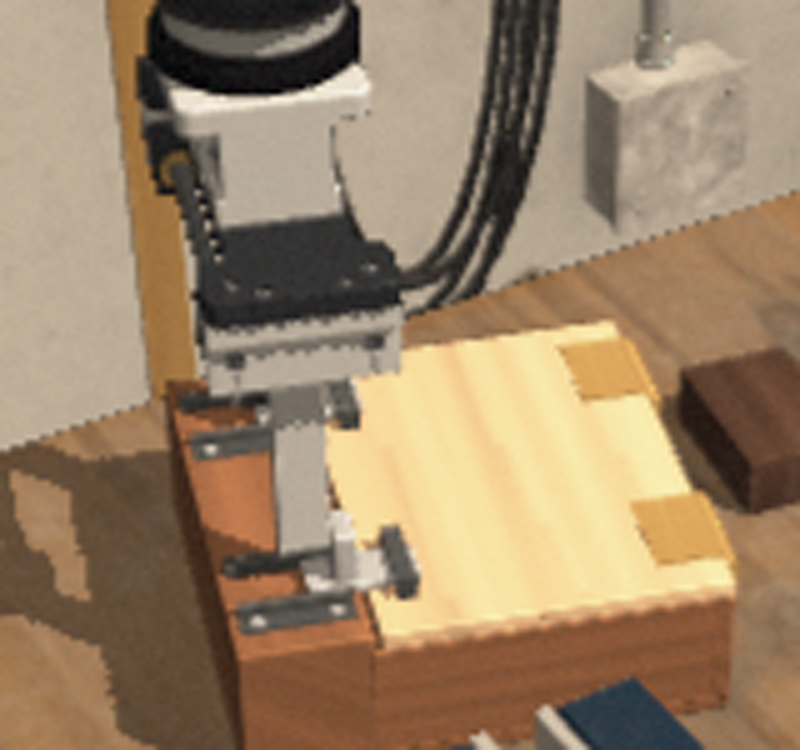

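The moment shows that almost all the force is on the left finger, so the left bolt is at its stop. I'll turn the tool slightly to check the right bolt.

Request:
arm_command([
  {"xyz":[-0.001,0.0003,0],"turn":[0,0,0.02]},
  {"xyz":[0,0,0],"turn":[0,0,0.015]},
  {"xyz":[0,0,0],"turn":[0,0,0]},
])

```text
clock: 9.52
eef_pos: [527.1, 234.3, 87.2]
eef_rot: [-3.14, -0.004, 2.871]
wrist_force: [-15.4, 3.4, 6.7]
finger_gap: 93.9
```

```bash
python3 - <<'E'
from cell import *
s=read_state();print(s["eef_pos"],s["eef_rot"],s["wrist_force"],s["moment"])
E
```

```text
[527.07998351 234.32927138  87.22465479] [-3.14039497 -0.00424597  2.87110173] [-15.43998153   3.3882019    6.73609278] [ 0.29828727  3.03853286 -0.95758658]
```

With the turn, 15 N acts on the right finger, so the right bolt is at its stop too. I'll back off and look.

Request:
arm_command([
  {"xyz":[-0.0048,0.0015,0],"turn":[0,0,-0.035]},
  {"xyz":[-0.0095,0.003,0],"turn":[0,0,0]},
  {"xyz":[-0.024,0.0075,0],"turn":[0,0,0]},
  {"xyz":[-0.01,0.003,0.03],"turn":[0,0,0]},
  {"xyz":[0,0,0.05],"turn":[0,0,0]},
  {"xyz":[-0.03,0.03,0.05],"turn":[0,0,0]},
  {"xyz":[-0.04,0.04,0.02],"turn":[0,0,0]},
  {"xyz":[-0.04,0.045,0],"turn":[0,0,0]},
  {"xyz":[-0.04,0.045,0],"turn":[0,0,0]},
  {"xyz":[-0.04,0.045,0],"turn":[0,0,0]},
  {"xyz":[-0.03,0.035,0],"turn":[0,0,0]},
  {"xyz":[0,0,0],"turn":[0,0,0]},
])

```text
clock: 11.02
eef_pos: [259.8, 489.2, 234.9]
eef_rot: [3.141, 0.0, 2.841]
wrist_force: [0.6, 0.2, 0.3]
finger_gap: 93.5
```

```bash
python3 - <<'E'
from cell import *
from h import *
import pickle
s=read_state();print(s["eef_pos"],s["wrist_force"])
c=camera("scene");t=camera("top");pickle.dump((c,t),open("c1.pkl","wb"))
crop(c,225,170,135,125,5,"pics/s9.png");cv2.imwrite("pics/t9.png",t["color"][:,:,::-1]);crop(t,190,150,150,150,4,"pics/t9c.png")
E
```

```text
[259.76346541 489.18297227 234.88512334] [0.55359516 0.15153196 0.34382999]
```

View pics/s9.png

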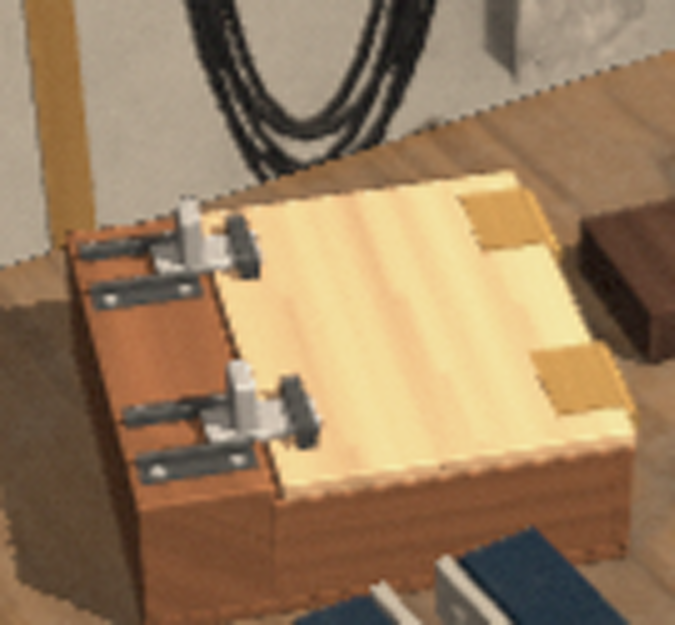

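View pics/t9c.png

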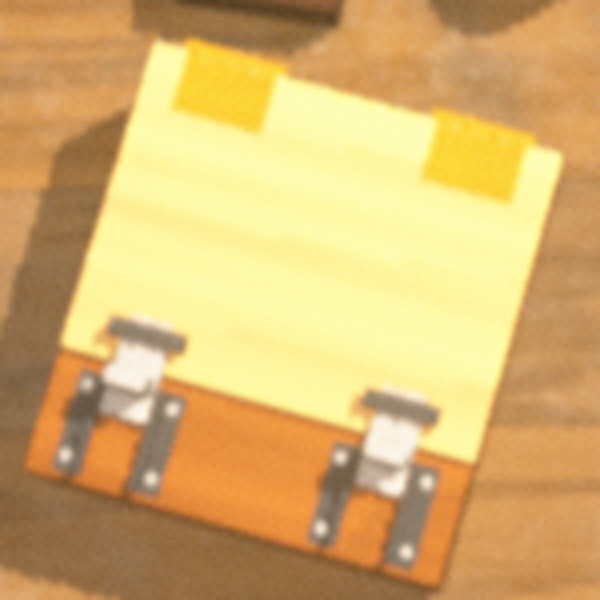

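View pics/t9.png

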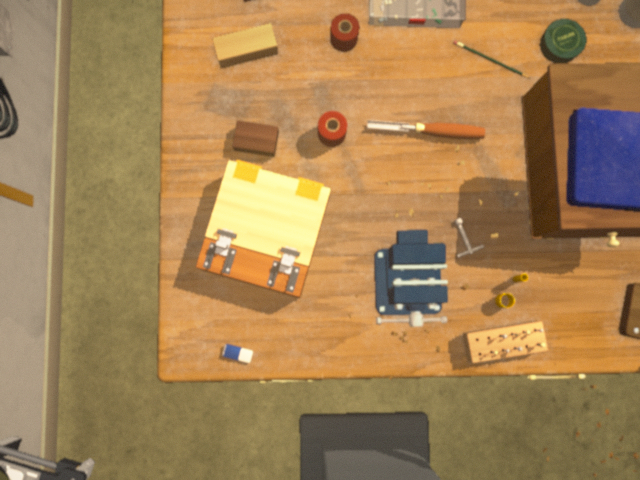

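Both bolts go equally far through their staples, the lid is flush, and the eraser (237,354), block (255,138), roll (333,128) and gouge (425,130) haven't moved. I'll hand in.

```bash
python3 -c "
from cell import *
print(sign_off())"
```

```text
the job is handed in; nothing more can be done
None
```

The lid is shut, both slide bolts are home through their staples, and the job was handed in about 11 s into the 48 s allowed.

- **Lid:** I pressed it down with the closed fingertips near the middle of its free edge. The tips stopped hard at about 64 mm with 8 N on them, and the final pictures show the lid flush with the rail.
- **Bolts:** I pushed both together with the fingers fully open. The first push stopped at about 17 N, nearly all of it on the left finger. A small turn of the tool then put about 15 N on the right finger, so both bolts were felt at their end stops. The final pictures show them equally far through the staples. I did not measure their travel in millimetres.
- **Loose things:** the eraser, block, roll and gouge look unmoved in the last top picture, judged by eye.
- **Robot:** it ended well clear of everything, with only noise-level force at the wrist.

**Problems:** the first two move calls were refused because their rows had no "turn" entry. They moved nothing and I sent them again. In the first measurement, the two views disagreed by up to about 8 mm at the front right corner of the rail. I relied on the top view and the lid corners instead, and contact came where they predicted.

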